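# Bolt the slide case with its spring catch held down

### The arm

A 6-joint arm with a two-finger parallel gripper is mounted at the origin on the work surface. World frame = base frame: x ahead of the robot, y to its left, z up, the work surface at z = 0. Lengths are in m, angles in rad, forces in N, time in s.
With the tool pointing down it reaches from about 0.425 to 0.95 m from the base axis. Payload 3.5 kg.
Tool frame: the origin (TCP) lies between the finger pads; the fingertips stand 14 mm ahead of it and the grasp point (between the pads) lies 5 mm behind it; z points along the fingers, y is the direction in which the jaws open and shut (so a half turn about z gives the same grasp; the last joint's range is limited). The gripper opens to 85 mm and grips with 20 to 120 N. Pads are 22 mm wide; open, the fingers measure 114 mm over their backs; the gripper's body (76 mm by 85 mm) begins 54 mm behind the grasp point. The pads swing forward as they close: fully open they stand 13 mm farther back than shut.
Start: joints at [1.024, 0.286, 1.577, -0, 1.279, -0.15], TCP at [0.261, 0.623, 0.245] pointing down, gripper open.
Joint ranges: [-2.77, 2.77], [-0.9, 2.22], [0.21, 2.48], [-1.53, 4.67], [0.24, 2.81], [-2.84, 2.84]. Speed limits (rad/s): [2.79, 2.79, 3.14, 3.14, 3.14, 3.14].

### API

Orientations are given as a unit quaternion [x, y, z, w].
In Python, from plant import ctrl gives the robot as it stands. The module is installed in compiled form; this text tells all that it offers.
- The arm moves only by the tool servo_tool, never from a script. Its argument "increments" is text: rows parted by semicolons, each of 7 numbers parted by spaces: the turn, a rotation vector about the tool's x, y, z in rad, then the shift along the tool's x, y, z in cm, then the finger opening in cm, from 0 to 8.54. In form: ax ay az dx dy dz claw; .... A call has 1 to 10 rows; each row is the pose to reach, as a shift and turn from the pose commanded when the call began, along the tool's axes at that moment; what a row does not reach only later rows make up. A row lasts 1/12 s, in which the tool goes at most 41.7 mm and 7.16 degrees, less where a joint would pass 70% of its speed; a pose out of reach is approached as far as the arm can. A call with a gripper value outside its range is refused whole. The fingers move at their own pace and stop on an object; "grip_force" is the grip in N (left out, the last holds). Time passes only in rows, so rows that repeat a pose let the fingers close. It gives the time, the measured TCP pose, the force and the opening at its end, in the units of the state.
- ctrl.get_state(): the state, without advancing time (a new reading comes with each control period).
- ctrl.read_camera(name): name is "side" or "top"; returns (picture, depth): 480x640x3 uint8, red, green, blue; 480x640 float32, m along the optical axis (not along the pixel's ray), 0 where there is no reading.
- ctrl.camera_info(name): a dict with "camera_matrix" (3x3 intrinsics, pixels), "D" ([k1, k2, p1, p2, k3] as OpenCV has them; the pictures are not rectified), "world_to_cam" (4x4, takes a point from world to camera coordinates). Camera axes: x right, y down, z forward; pixel columns grow to the right and rows downward; lengths in m; the calibration is good to about 2 mm. A picture is of the moment at which its call begins. camera_info takes no time and is no camera call.
- ctrl.sign_off(): hands the job in, once; it reports no verdict.
The state is a dict: "time": time; "qpos": joint angles; "dq": joint speeds; "joint_efforts": joint torques, N m; "eef_pos": TCP position; "tcp_rot": TCP orientation; "contact_force": force on the tool from outside, world axes, zero at the start; "wrist_torque": the same for the moment, N m; "opening": opening from 0.0 (shut) to 1.0 (fully open).
Only numpy, scipy, OpenCV 4.12 (cv2) and the standard library are available. Lean on these libraries where they do the work, as an engineer would, in place of code of your own. Each camera call takes 0.05 s, during which the arm holds its last target.

### The job

Bolt the lid of the blue slide case shut for the archive: press its yellow spring catch fully down with one fingertip and keep it fully down while the other fingertip pushes the red plate of the bolt all the way across towards the lid, into the keeper; then let go, so that the catch springs back up behind the bolt. Only press and push with the fingers: nothing is gripped or lifted. Do not touch the grey case, and leave everything that stands around or on the cases where it is.

Things in the scene. Friction and masses are not known exactly. Their poses are not given: they have to be found in the camera images.
- blue_case: The blue slide case, 200 x 260 mm and 89 mm high, fixed to the table. Origin: centre of its underside. Its z is up; its y runs along the bolt, from the lock half (steel plate, -y, top 85 mm above the table) to the lid half (+y, top 89 mm); its x runs across the bolt, from the yellow catch (-x side) to the bolt's steel bar (+x side).
- blue_case_press (a point): Middle of the top face of the blue case's yellow catch, a flat bar 30 mm wide (case x) and 90 mm long (case y) at case x -28, y -55 mm. Its top is 105 mm above the table when up. Pressed straight down it goes 10 mm to its stop; the spring takes 2 N to start, 6 N at the stop. A fingertip may slide along it while pressing. The point moves with the catch.
- blue_case_tooth (a point): Middle of the top of the catch's yellow tooth, 10 x 22 mm, at the catch's inner edge (case x -12 to -2, y -49 to -27 mm), standing 6 mm above the bar's top. It blocks the bolt until the catch is down and moves with the catch.
- blue_case_push (a point): Middle of the face of the bolt's upright red plate that is to be pushed (towards case +y). The face looks to case -y, is 30 mm wide here (case x 13 to 43 mm), 89 to 121 mm above the table; plate 8 mm thick. Drawn back: case x 28, y -59 mm, height 105 mm, 56 mm across from the catch's middle line. The plate's upper part (from 106 mm) reaches to case x -12 mm. Moves with the bolt.
- blue_case_bar (a point): Middle of the top of the bolt's steel bar: 12 mm wide (case x 54 to 66 mm), 103 mm long, top 98 mm above the table, in two guides (case x 49 to 71 mm, top 101 mm). Between bar and catch the space on the -y side of the red plate is free down to the steel plate. Moves with the bolt.
- blue_case_bolt (a joint): Bolt travel in m: 0 drawn back, 0.036 fully home in the keeper (hard stop). It resists with about 2 N and stays where it is left. The tooth can spring up behind it only from 0.032 on; before that the red plate rides over the tooth and keeps the catch about half-way down.
- blue_case_catch (a joint): Catch travel in m: 0 up, 0.010 fully down. The bolt is free above about 0.005.
- grey_case: A second case, the same but grey, with the same lock; not to be touched. Origin: centre of its underside.
- jar_center (a point): Amber jar with a white cap, 36 mm across, 50 mm high, standing on the blue lid; its centre.
- cassette: Orange tissue cassette, 40 x 28 x 7 mm, lying on the blue lid; origin under its centre.
- mailer: White slide mailer box, 85 x 34 x 16 mm, lying on the grey lid; origin under its centre.
- reagent: White reagent bottle, 64 mm across, 150 mm high, beyond the cases; origin under its centre.
- dish: Glass staining dish, 70 x 90 mm, 60 mm high, beyond the cases; origin under its centre.
- pen_cup: Blue cup, 72 mm across, 90 mm high, on the left of the table; origin under its centre.

How it is judged:
By the outcome, as a careful person would: the job done as asked, in the order asked, and still so for the second after the job is handed in, with the robot touching nothing.
It also fails if it takes over 35 s, if anything falls off the work surface, if the arm or the gripper's body presses on something with over 40 N, if the wrist force passes 120 N, or if a joint passes its speed limit or range.

## Working session

There is one attempt and no reset: what is moved stays moved. The work goes in short steps, Python scripts to look and compute and a tool call to move; the robot and the scene stay as the last step left them, time stands still between calls to the robot, and variables do not carry over. Pictures are saved under pics/ and viewed, and the job is handed in when it is done.

Besides the shell and the picture viewer there is one more tool, called after "Request:" in YAML: its name, and indented under it one key for each argument. servo_tool: Moves the arm, as the interface text tells. Its arguments: {"type":"object","properties":{"increments":{"type":"string"},"grip_force":{"type":"number"}},"required":["increments"]}

```bash
mkdir -p pics; python3 - <<'E'
from plant import ctrl
import cv2,numpy as np
for n in("top","side"):
    p,d=ctrl.read_camera(n); cv2.imwrite(f"pics/{n}0.png",p[:,:,::-1]); np.savez(f"{n}0.npz",p=p,d=d)
    i=ctrl.camera_info(n); print(n,i)
print(ctrl.get_state())
E
```

```text
top {'camera_matrix': array([[599.38404791,   0.        , 320.59454271],
       [  0.        , 599.38404791, 246.00757278],
       [  0.        ,   0.        ,   1.        ]]), 'D': array([-0.01456449,  0.        ,  0.        ,  0.        ,  0.        ]), 'world_to_cam': array([[-1.29100076e-02, -9.99916569e-01, -4.33101560e-04,
         1.00051704e-01],
       [-9.92142250e-01,  1.28635376e-02, -1.24451935e-01,
         5.98669437e-01],
       [ 1.24447123e-01, -1.17697708e-03, -9.92225543e-01,
         1.43943899e+00],
       [ 0.00000000e+00,  0.00000000e+00,  0.00000000e+00,
         1.00000000e+00]])}
side {'camera_matrix': array([[508.92936834,   0.        , 314.55900556],
       [  0.        , 508.92936834, 237.6374432 ],
       [  0.        ,   0.        ,   1.        ]]), 'D': array([0.00511139, 0.        , 0.        , 0.        , 0.        ]), 'world_to_cam': array([[ 0.99279539, -0.11944373,  0.00951355, -0.58979539],
       [-0.06329148, -0.5901687 , -0.80479506,  0.1592157 ],
       [ 0.10174233,  0.7983947 , -0.59347654,  0.90149373],
       [ 0.        ,  0.        ,  0.        ,  1.        ]])}
{'time': 0.1, 'qpos': array([ 1.02401361e+00,  2.87130540e-01,  1.57802790e+00, -2.10169269e-05,
        1.27858349e+00, -1.50021139e-01]), 'dq': array([-0.00148998, -0.00276035, -0.00168501,  0.00034408,  0.00286906,
       -0.00042504]), 'joint_efforts': array([ 1.07698484e-03, -4.07296300e+01, -2.93697810e+01, -1.28264469e-04,
        3.40286388e-03,  7.13537005e-06]), 'eef_pos': array([0.26053881, 0.62208505, 0.24405127]), 'tcp_rot': array([ 1.97079045e-01,  9.80387013e-01, -1.01350993e-03, -3.57422832e-04]), 'contact_force': array([ 0.80240625,  0.02676441, -0.28058696]), 'wrist_torque': array([-0.01777902,  0.00877651,  0.03299275]), 'opening': 1.000297889863062}
```

View pics/top0.png

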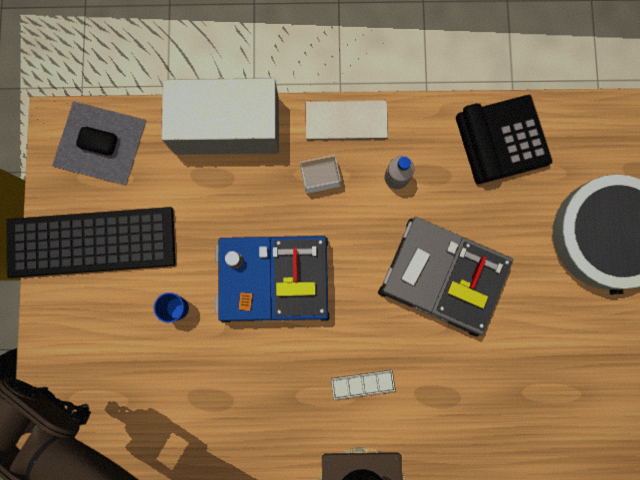

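View pics/side0.png

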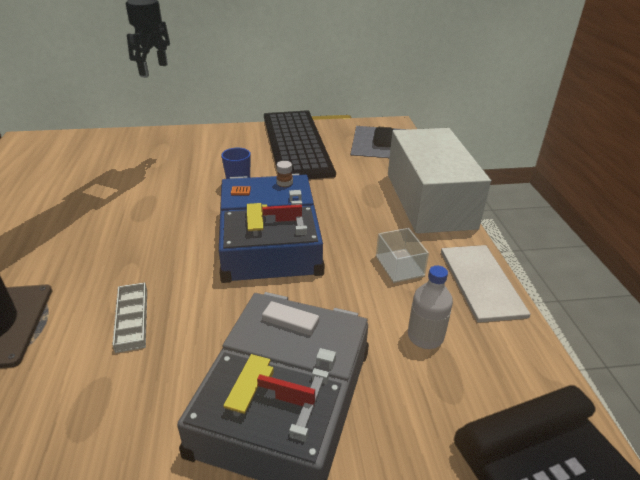

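```bash
cat > h.py <<'E'
from plant import ctrl
import cv2,numpy as np
def cloud(n,p,d):
    i=ctrl.camera_info(n);K=i["camera_matrix"];T=np.linalg.inv(i["world_to_cam"])
    v,u=np.mgrid[0:480,0:640]; uv=np.stack([u,v],-1).reshape(-1,1,2).astype(np.float64)
    xy=cv2.undistortPoints(uv,K,i["D"]).reshape(-1,2); z=d.reshape(-1,1)
    P=np.hstack([xy*z,z])@T[:3,:3].T+T[:3,3]
    return P.reshape(480,640,3)
E
python3 - <<'E'
from h import *
for n in("top","side"):
    f=np.load(f"{n}0.npz");p,d=f["p"],f["d"];P=cloud(n,p,d)
    hsv=cv2.cvtColor(p,cv2.COLOR_RGB2HSV);H,S,V=[hsv[...,k].astype(int) for k in range(3)]
    R=(P[...,0]>.35)&(P[...,0]<.75)&(P[...,1]>-.06)&(P[...,1]<.32)&(d>0)
    m=R&(P[...,2]>.078)&(P[...,2]<.094); q=P[m]
    # largest component of the mask
    k,l,s,c=cv2.connectedComponentsWithStats(m.astype(np.uint8)); b=1+np.argmax(s[1:,4]); q=P[l==b]
    r=cv2.minAreaRect((q[:,:2]*1000).astype(np.float32)); print(n,"case rect",r,np.median(q[:,2]))
    for name,mm in (("yellow",(H>22)&(H<35)&(S>150)&(V>90)),("red",((H<6)|(H>174))&(S>150)&(V>70)),("blue",(H>105)&(H<125)&(S>120))):
        mk=R&mm&(P[...,2]>.07); q=P[mk]
        print(name,mk.sum(),q.mean(0).round(4),np.percentile(q,[2,50,98],0).round(4).tolist(),cv2.minAreaRect((q[:,:2]*1000).astype(np.float32)))
    c=cv2.resize(p[220:340,200:340] if n=="top" else p[160:290,200:340],None,fx=5,fy=4.5,interpolation=cv2.INTER_CUBIC)
    cv2.imwrite(f"pics/{n}_crop.png",c[:600,:,::-1])
E
```

```text
top case rect ((520.4378051757812, 199.12789916992188), (197.14584350585938, 241.52842712402344), 0.3689274787902832) 0.0866280889387192
yellow 572 [0.4944 0.155  0.1044] [[0.4774, 0.11, 0.083], [0.4938, 0.158, 0.1054], [0.5166, 0.1972, 0.1123]] ((499.00323486328125, 153.3137664794922), (89.00469207763672, 43.784812927246094), 89.07235717773438)
red 131 [0.5479 0.1533 0.121 ] [[0.5102, 0.1497, 0.1146], [0.5481, 0.1525, 0.1208], [0.5845, 0.157, 0.1271]] ((547.2916870117188, 153.28794860839844), (7.584978103637695, 77.4857406616211), 89.95533752441406)
blue 3901 [0.5156 0.2447 0.0877] [[0.4237, 0.0815, 0.0771], [0.5134, 0.2504, 0.0883], [0.6156, 0.3174, 0.0951]] ((520.4248657226562, 199.53646850585938), (197.78274536132812, 241.25161743164062), 0.15412017703056335)
side case rect ((518.4713134765625, 196.03982543945312), (198.95184326171875, 247.92059326171875), 0.1742389053106308) 0.08586769988521348
yellow 355 [0.4911 0.144  0.1049] [[0.4779, 0.1057, 0.1021], [0.4911, 0.1433, 0.105], [0.5047, 0.1871, 0.1068]] ((490.61871337890625, 147.10494995117188), (29.17485809326172, 86.44442749023438), 0.35409367084503174)
red 386 [0.5492 0.1482 0.1108] [[0.5107, 0.1444, 0.0922], [0.5498, 0.1479, 0.1127], [0.5815, 0.1542, 0.1221]] ((546.1685791015625, 149.09494018554688), (13.703396797180176, 75.26667022705078), 89.47064208984375)
blue 1861 [0.5162 0.2422 0.0879] [[0.4244, 0.0777, 0.079], [0.5152, 0.2489, 0.0887], [0.6131, 0.3175, 0.0912]] ((518.7899780273438, 196.96319580078125), (192.6623077392578, 246.05203247070312), 0.1470044106245041)
```

View pics/top_crop.png

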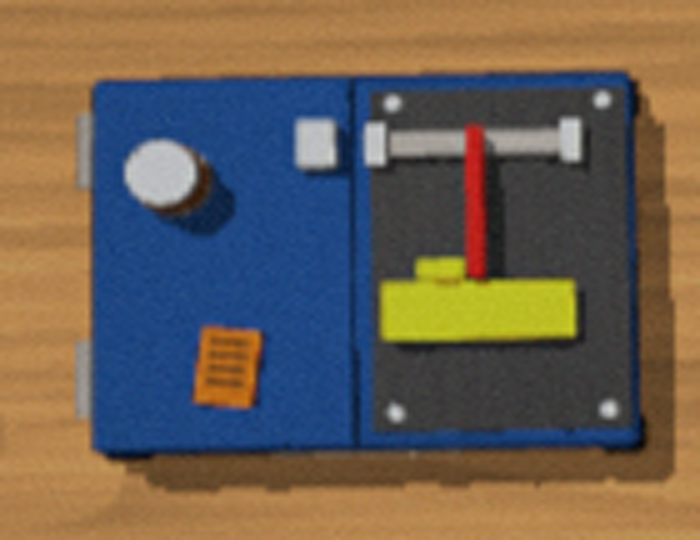

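View pics/side_crop.png

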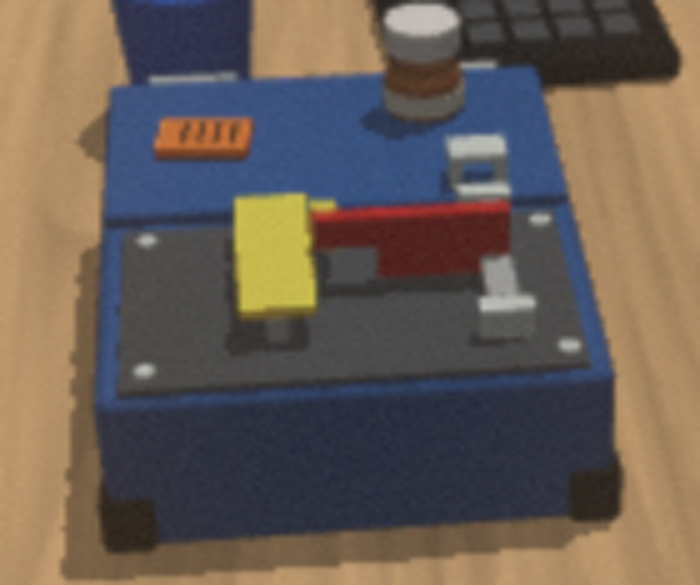

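The case is almost aligned with the world: centre about (0.52, 0.203), bolt along +y, yellow catch on the near side. In the top view the catch is at about px (295,289) and the red plate at (295,265). I'll move above it, with the jaws along x.

Request:
servo_tool:
  increments: "0 0 1.174 -43.2 -35.9 0 4.15;0 0 1.174 -43.2 -35.9 0 4.15;0 0 1.174 -43.2 -35.9 0 4.15;0 0 1.174 -43.2 -35.9 0 4.15;0 0 1.174 -43.2 -35.9 0 4.15;0 0 1.174 -43.2 -35.9 0 4.15;0 0 1.174 -43.2 -35.9 0 4.15;0 0 1.174 -43.2 -35.9 0 4.15;0 0 1.174 -43.2 -35.9 0 4.15;0 0 1.174 -43.2 -35.9 0 4.15"
  grip_force: 60

```text
time: 0.93
eef_pos: [0.4536, 0.2512, 0.245]
tcp_rot: [0.709, 0.705, -0.0, -0.0]
contact_force: [0.6, 0.6, -0.5]
opening: 0.489
```

Request:
servo_tool:
  increments: "0 0 0 -12 6.6 0 4.15;0 0 0 -12 6.6 0 4.15;0 0 0 -12 6.6 0 4.15;0 0 0 -12 6.6 0 4.15;0 0 0 -12 6.6 0 4.15;0 0 0 -12 6.6 0 4.15"

```text
time: 1.43
eef_pos: [0.5192, 0.1329, 0.2447]
tcp_rot: [0.708, 0.706, -0.0, -0.001]
contact_force: [0.6, 0.5, -0.1]
opening: 0.487
```

Request:
servo_tool:
  increments: "0 0 -0.003 -0.9 0.1 8.5 4.15;0 0 -0.003 -0.9 0.1 8.5 4.15;0 0 -0.003 -0.9 0.1 8.5 4.15;0 0 -0.003 -0.9 0.1 8.5 4.15;0 0 -0.003 -0.9 0.1 8.5 4.15"

```text
time: 1.85
eef_pos: [0.5208, 0.1254, 0.1618]
tcp_rot: [0.705, 0.709, 0.001, 0.0]
contact_force: [0.6, -0.2, -0.1]
opening: 0.488
```

```bash
python3 - <<'E'
from h import *
s=ctrl.get_state();print(s["eef_pos"],s["tcp_rot"],s["contact_force"],s["opening"])
for n,(a,b,c,e) in (("top",(220,340,200,340)),("side",(120,270,180,340))):
    p,d=ctrl.read_camera(n); np.savez(f"{n}1.npz",p=p,d=d)
    k=4
    cv2.imwrite(f"pics/{n}1.png",cv2.resize(p[a:b,c:e],None,fx=k,fy=k,interpolation=cv2.INTER_CUBIC)[:,:,::-1])
E
```

```text
[0.52078174 0.12539556 0.16179021] [7.05458604e-01 7.08750785e-01 6.02236259e-04 3.44999355e-04] [ 0.60433124 -0.23915884 -0.13069081] 0.4882921523655496
```

View pics/top1.png

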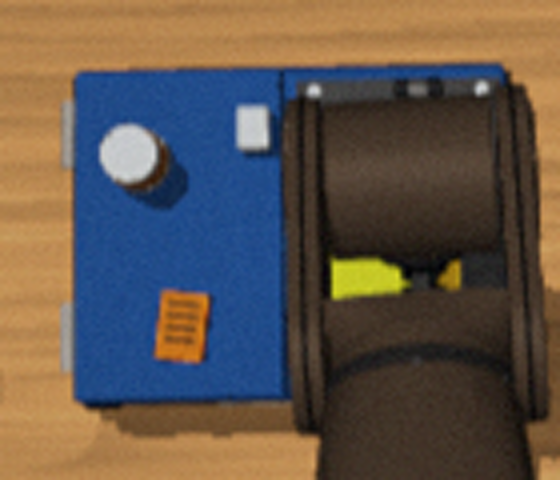

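View pics/side1.png

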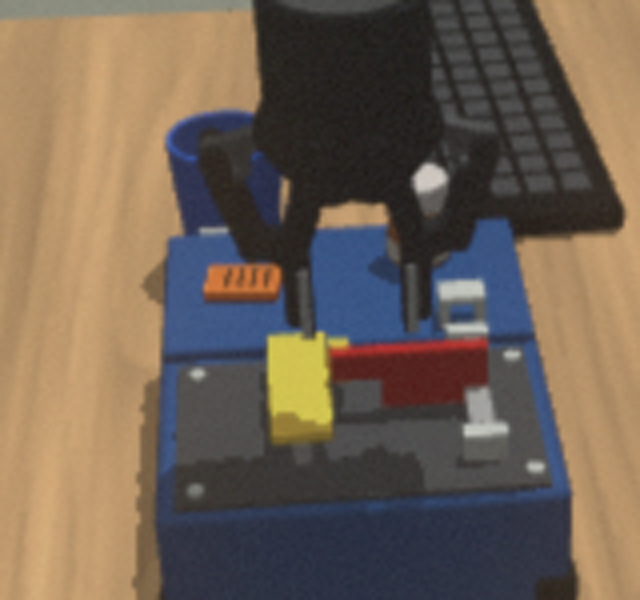

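```bash
python3 - <<'E'
from h import *
f=np.load("side1.npz");p,d=f["p"],f["d"];P=cloud("side",p,d)
m=(d>0)&(P[...,0]>.45)&(P[...,0]<.6)&(P[...,1]>.08)&(P[...,1]<.17)&(P[...,2]>.128)
for lo in np.arange(.128,.2,.006):
    q=P[m&(P[...,2]>=lo)&(P[...,2]<lo+.006)]
    for s,n in((q[:,0]<.52,"L"),(q[:,0]>=.52,"R")):
        r=q[s]
        if len(r): print(round(lo,3),n,len(r),r.min(0).round(4)[:2],r.max(0).round(4)[:2])
E
```

```text
0.152 L 11 [0.4889 0.1116] [0.4998 0.1189]
0.152 R 10 [0.5421 0.1126] [0.5486 0.1336]
0.158 L 18 [0.4873 0.1119] [0.5002 0.1194]
0.158 R 22 [0.5421 0.111 ] [0.5546 0.1291]
0.164 L 24 [0.4876 0.1116] [0.5006 0.1203]
0.164 R 23 [0.5422 0.1122] [0.5548 0.1283]
0.17 L 22 [0.4879 0.1123] [0.5007 0.1191]
0.17 R 18 [0.5422 0.1128] [0.555  0.1246]
0.176 L 17 [0.4884 0.1126] [0.4995 0.1194]
0.176 R 21 [0.5421 0.1124] [0.555  0.1221]
0.182 L 21 [0.4871 0.1122] [0.5004 0.1348]
0.182 R 27 [0.5421 0.1115] [0.5551 0.1317]
0.188 L 21 [0.4821 0.112 ] [0.5003 0.1262]
0.188 R 22 [0.5423 0.1112] [0.5628 0.1334]
0.194 L 46 [0.4697 0.1092] [0.4986 0.1191]
0.194 R 33 [0.5441 0.1097] [0.5716 0.1199]
0.2 L 76 [0.4684 0.1087] [0.5008 0.1365]
0.2 R 70 [0.5425 0.1095] [0.5735 0.1383]
```

Request:
servo_tool:
  increments: "0 0 0.004 -0.1 -0.15 2 4.15;0 0 0.004 -0.1 -0.15 4 4.15;0 0 0.004 -0.1 -0.15 4.2 4.15;0 0 0.004 -0.1 -0.15 4.2 4.15;0 0 0.004 -0.1 -0.15 4.2 4.15"

```text
time: 2.37
eef_pos: [0.5202, 0.1233, 0.1204]
tcp_rot: [0.707, 0.707, 0.001, 0.001]
contact_force: [0.1, -0.2, 0.2]
opening: 0.49
```

Request:
servo_tool:
  increments: "0 0 0 0 0 0.3 4.15;0 0 0 0 0 0.6 4.15;0 0 0 0 0 0.9 4.15;0 0 0 0 0 1.0 4.15;0 0 0 0 0 1.0 4.15;0 0 0 0 0 1.0 4.15"

```text
time: 2.87
eef_pos: [0.5206, 0.1232, 0.1096]
tcp_rot: [0.708, 0.707, 0.002, 0.001]
contact_force: [3.5, 0.2, 3.9]
opening: 0.486
```

Request:
servo_tool:
  increments: "0 0 0 0 0 0.3 4.15;0 0 0 0 0 0.5 4.15;0 0 0 0 0 0.5 4.15"

```text
time: 3.12
eef_pos: [0.5208, 0.123, 0.1069]
tcp_rot: [0.707, 0.707, 0.001, 0.001]
contact_force: [-1.1, -0.8, 15.6]
opening: 0.488
```

Request:
servo_tool:
  increments: "0 0 0 0 0 0.1 4.15;0 0 0 0 0 0.1 4.15;0 0 0 0 0 0.1 4.15"

```text
time: 3.37
eef_pos: [0.5209, 0.123, 0.1068]
tcp_rot: [0.707, 0.707, 0.001, 0.001]
contact_force: [-2.2, -0.5, 20.7]
opening: 0.488
```

```bash
cat > snap.py <<'E'
from h import *
import sys
t=sys.argv[1]
s=ctrl.get_state();print(s["time"],s["eef_pos"].round(4),s["tcp_rot"].round(4),s["contact_force"].round(2),s["wrist_torque"].round(2))
p,d=ctrl.read_camera("side"); np.savez(f"side{t}.npz",p=p,d=d);P=cloud("side",p,d)
cv2.imwrite(f"pics/side{t}.png",cv2.resize(p[160:260,200:330],None,fx=6,fy=6,interpolation=cv2.INTER_CUBIC)[:,:,::-1])
hsv=cv2.cvtColor(p,cv2.COLOR_RGB2HSV);H,S,V=[hsv[...,k].astype(int) for k in range(3)]
R=(P[...,0]>.45)&(P[...,0]<.6)&(P[...,1]>.08)&(P[...,1]<.25)&(d>0)&(P[...,2]>.07)
for name,mm in (("yellow",(H>22)&(H<35)&(S>150)&(V>90)),("red",((H<6)|(H>174))&(S>150)&(V>70))):
    q=P[R&mm]; print(name,len(q),np.percentile(q,[5,50,95],0).round(4).tolist())
E
python3 snap.py 2
```

```text
3.3667 [0.5209 0.123  0.1068] [7.073e-01 7.070e-01 7.000e-04 1.100e-03] [-2.23 -0.49 20.68] [-0.21  0.92  0.04]
yellow 131 [[0.4777, 0.1071, 0.0929], [0.4852, 0.1483, 0.0949], [0.5049, 0.1838, 0.0965]]
red 276 [[0.5122, 0.145, 0.0927], [0.5379, 0.1476, 0.1116], [0.58, 0.1521, 0.1214]]
```

View pics/side2.png

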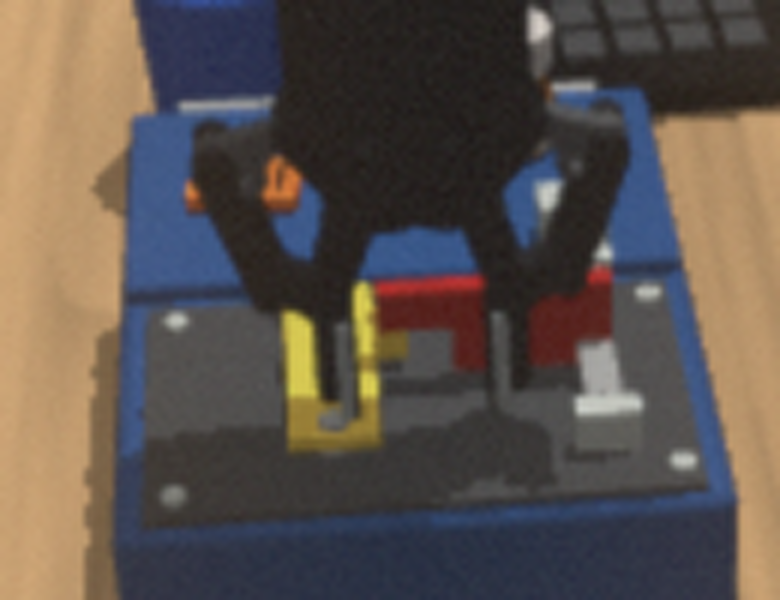

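Image: the left fingertip is on the yellow catch, and its top is at 0.095, so it is fully down. The right fingertip stands free in front of the red plate. Next is the push along +y (tool x).

Request:
servo_tool:
  increments: "0 0 0 0.3 0 0 4.15;0 0 0 0.6 0 0 4.15;0 0 0 0.9 0 0 4.15;0 0 0 1.2 0 0 4.15;0 0 0 1.5 0 0 4.15;0 0 0 1.5 0 0 4.15"

```text
time: 3.92
eef_pos: [0.5221, 0.1346, 0.1071]
tcp_rot: [0.706, 0.708, -0.001, 0.005]
contact_force: [-0.6, -12.5, 19.9]
opening: 0.481
```

Request:
servo_tool:
  increments: "0 0 0 0.3 0 -0.03 4.15;0 0 0 0.6 0 -0.03 4.15;0 0 0 0.9 0 -0.03 4.15;0 0 0 1.2 0 -0.03 4.15;0 0 0 1.5 0 -0.03 4.15;0 0 0 1.5 0 -0.03 4.15"

```text
time: 4.42
eef_pos: [0.5221, 0.1494, 0.1071]
tcp_rot: [0.706, 0.708, -0.002, 0.005]
contact_force: [-0.2, -13.6, 19.5]
opening: 0.487
```

```bash
python3 snap.py 3
```

```text
4.4167 [0.5221 0.1494 0.1071] [ 0.7058  0.7083 -0.0016  0.0052] [ -0.23 -13.62  19.46] [-2.27  0.45  0.25]
yellow 118 [[0.478, 0.11, 0.0928], [0.486, 0.1597, 0.0947], [0.5061, 0.1872, 0.0974]]
red 311 [[0.5127, 0.1578, 0.0939], [0.5584, 0.1604, 0.1124], [0.5798, 0.1648, 0.1216]]
```

View pics/side3.png

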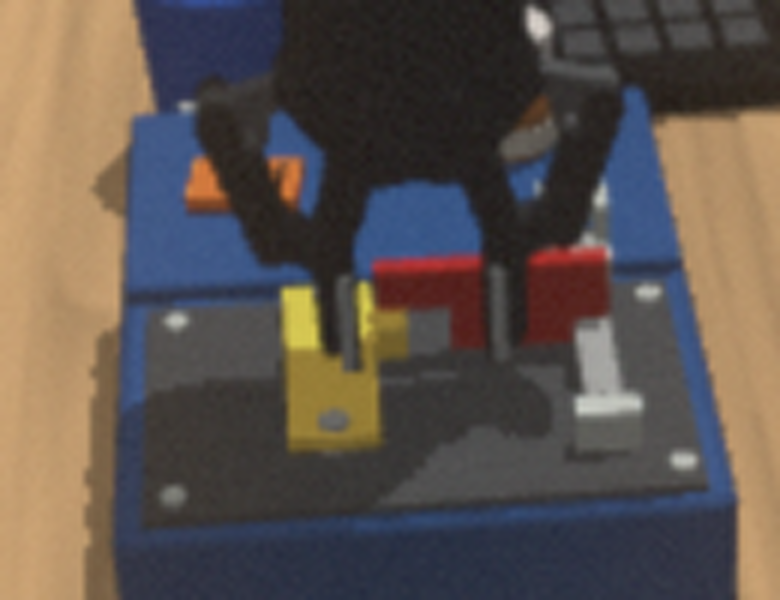

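Request:
servo_tool:
  increments: "0 0 0 0.3 -0.08 0 4.15;0 0 0 0.6 -0.08 0 4.15;0 0 0 0.9 -0.08 0 4.15;0 0 0 1.2 -0.08 0 4.15;0 0 0 1.5 -0.08 0 4.15;0 0 0 1.8 -0.08 0 4.15;0 0 0 2.0 -0.08 0 4.15;0 0 0 2.0 -0.08 0 4.15"

```text
time: 5.13
eef_pos: [0.5218, 0.1693, 0.1072]
tcp_rot: [0.706, 0.708, -0.001, 0.006]
contact_force: [1.4, -13.2, 18.0]
opening: 0.488
```

Request:
servo_tool:
  increments: "0 0 0 0.2 0 0 4.15;0 0 0 0.3 0 0 4.15;0 0 0 0.3 0 0 4.15"

```text
time: 5.38
eef_pos: [0.5218, 0.1723, 0.1072]
tcp_rot: [0.706, 0.708, -0.001, 0.005]
contact_force: [0.8, -12.9, 17.7]
opening: 0.488
```

Request:
servo_tool:
  increments: "0 0 0 0.15 0 0 4.15;0 0 0 0.3 0 0 4.15;0 0 0 0.3 0 0 4.15"

```text
time: 5.63
eef_pos: [0.5218, 0.1729, 0.1072]
tcp_rot: [0.706, 0.708, -0.003, 0.007]
contact_force: [-0.5, -22.1, 19.5]
opening: 0.485
```

```bash
python3 snap.py 4
```

```text
5.6333 [0.5218 0.1729 0.1072] [ 0.706   0.7082 -0.0032  0.0071] [ -0.48 -22.1   19.55] [-3.55  0.22 -0.06]
yellow 88 [[0.4784, 0.1072, 0.0927], [0.4898, 0.1565, 0.095], [0.5084, 0.1872, 0.0985]]
red 289 [[0.5136, 0.1805, 0.0946], [0.5583, 0.1836, 0.1132], [0.5791, 0.1876, 0.1217]]
```

View pics/side4.png

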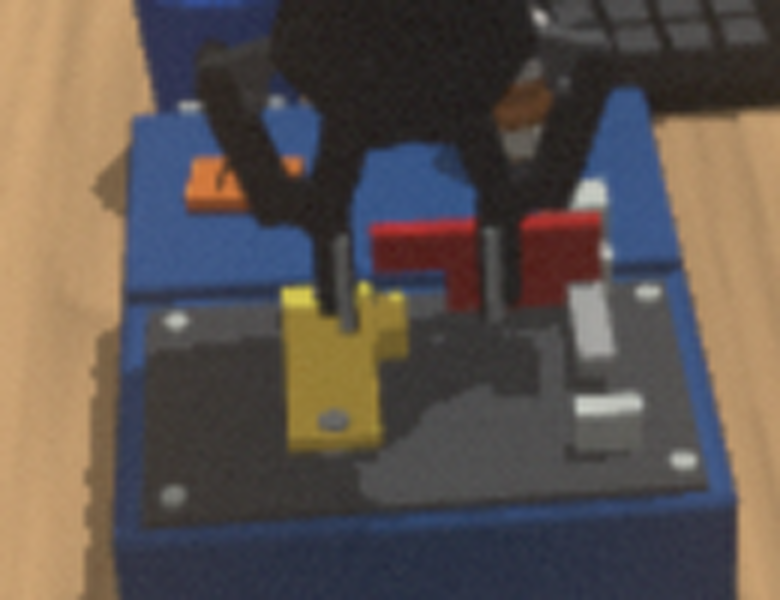

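Request:
servo_tool:
  increments: "0 0 0 0.1 0 0 4.15;0 0 0 0.1 0 0 4.15;0 0 0 0.1 0 0 4.15"

```text
time: 5.93
eef_pos: [0.5218, 0.1729, 0.1072]
tcp_rot: [0.706, 0.708, -0.004, 0.007]
contact_force: [0.6, -25.1, 21.4]
opening: 0.486
```

Request:
servo_tool:
  increments: "0 0 0 -0.3 0 0 4.15;0 0 0 -0.6 0 0 4.15;0 0 0 -0.7 0 0 4.15;0 0 0 -0.7 0 0 4.15"

```text
time: 6.27
eef_pos: [0.5217, 0.1722, 0.1072]
tcp_rot: [0.707, 0.707, 0.002, 0.003]
contact_force: [1.9, -3.2, 16.2]
opening: 0.485
```

Request:
servo_tool:
  increments: "0 0 0 0 0 -0.5 4.15;0 0 0 0 0 -1.2 4.15;0 0 0 0 0 -2.5 4.15;0 0 0 0 0 -5 4.15;0 0 0 0 0 -8 4.15;0 0 0 0 0 -12 4.15;0 0 0 0 0 -12 4.15;0 0 0 0 0 -12 4.15"

```text
time: 6.93
eef_pos: [0.5186, 0.1734, 0.2251]
tcp_rot: [0.707, 0.707, 0.001, 0.001]
contact_force: [0.8, -0.4, -0.8]
opening: 0.488
```

```bash
python3 snap.py 5
```

```text
6.9333 [0.5186 0.1734 0.2251] [0.7073 0.7069 0.0012 0.0009] [ 0.75 -0.4  -0.78] [-0.01  0.07 -0.05]
yellow 254 [[0.4789, 0.1093, 0.1036], [0.495, 0.1621, 0.1052], [0.5117, 0.1852, 0.1113]]
red 348 [[0.5158, 0.1809, 0.0938], [0.5501, 0.1837, 0.1133], [0.5788, 0.1887, 0.1215]]
```

View pics/side5.png

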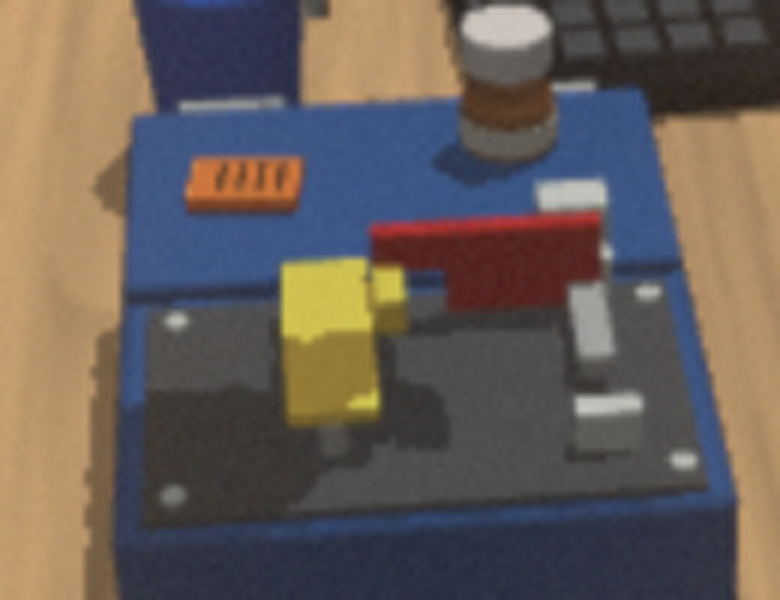

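The bolt is home. The catch is back up at 0.105 with its tooth behind the plate, the jar and cassette are where they were, and the fingers are clear.

```bash
python3 -c "
from plant import ctrl
print(ctrl.sign_off())"
```

```text
the job is handed in; nothing more can be done
None
```

The blue case is bolted shut and the job is handed in, after about 7 s of robot time. One fingertip held the yellow catch fully down while the other pushed the red plate to its hard stop. I then eased off the plate and lifted straight up.

- **Catch:** its top read 95 mm when pressed down and stayed loaded at about 18–21 N during the push. After release it read 105 mm, with the tooth at about 111 mm behind the plate.
- **Bolt:** the plate face moved about 36 mm, from y ≈ 0.145 to 0.181. The push force rose from 13 to 25 N at the stop, and the plate did not move when I let go.
- **Surroundings:** the jar and cassette look unmoved in the last side picture. I never went near the grey case, but I did not take a final picture of it or of the items beyond the cases. The final force reading was about zero.
- **Disagreements:** the two cameras differed by about 5 mm in y for the catch and plate. I found the plate by contact, so this did not matter. There was a brief sideways force of 3.5 N as the catch was first pressed, which went away further down.

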